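# Turn the sample carousel to the reader and start the reading

### The arm

A 6-joint arm with a two-finger parallel gripper is mounted at the origin on a cart in front of the work surface, level with it; the furniture and walls round the work are solid. World frame = base frame: x ahead of the robot, y to its left, z up, the work surface at z = 0. Lengths are in m, angles in rad, forces in N, time in s.
With the tool pointing down it reaches from about 0.375 to 0.9 m from the base axis. Payload 3.1 kg.
Tool frame: the origin (TCP) lies midway between the tips of the shut fingers; the grasp point (between the pads) lies 19 mm behind it; y points along the fingers, z is the direction in which the jaws open and shut, and the axes are right-handed (so a half turn about y gives the same grasp; the last joint's range is limited). The gripper opens to 85 mm and grips with 20 to 120 N. Pads are 22 mm wide; open, the fingers measure 114 mm over their backs; the gripper's body (76 mm by 85 mm) begins 54 mm behind the grasp point. The pads swing forward as they close: fully open they stand 13 mm farther back than shut.
Start: joints at [0.999, 0.527, 1.433, -0, 1.181, -0.178], TCP at [0.24, 0.577, 0.231] pointing down, gripper open.
Joint ranges: [-3.08, 3.08], [-0.75, 2.2], [0.22, 2.44], [-1.43, 4.57], [0, 2.65], [-2.85, 2.85]. Speed limits (rad/s): [2.79, 2.79, 3.14, 3.14, 3.14, 3.14].

### API

Orientations are given as a rotation vector (axis times angle).
In Python, from cell import manip gives the robot as it stands.
- The arm moves only by the tool play_rows, never from a script. Its argument "deltas" is a list that holds one entry, the list of rows, each a list of 7 numbers: the turn, a rotation vector about the tool's x, y, z in rad, then the shift along the tool's x, y, z in m, then the opening, from 0 (shut) to 1 (fully open). A call has 1 to 10 rows; each row is the pose to reach, as a shift and turn from the pose commanded when the call began, along the tool's axes at that moment; what a row does not reach only later rows make up. A row lasts 1/8 s, in which the tool goes at most 62.5 mm and 10.7 degrees, less where a joint would pass 70% of its speed; a pose out of reach is approached as far as the arm can. A call with a gripper value outside its range is refused whole. The fingers move at their own pace and stop on an object; "squeeze" is the grip in N (left out, the last holds). Time passes only in rows, so rows that repeat a pose let the fingers close. It gives the time, the measured TCP pose, the force and the opening at its end, in the units of the state.
- manip.get_state(): the state, without advancing time (a new reading comes with each control period).
- manip.snapshot(name): name is "side" or "top" or "wrist"; returns a dict with "image" (400x640x3 uint8, red, green, blue), "depth" (400x640 float32, m along the optical axis (not along the pixel's ray), 0 where there is no reading), "intrinsics" (3x3 intrinsics, pixels), "rvec" (rotation vector, rad) and "tvec" (3), from world to camera coordinates, as OpenCV has them. Camera axes: x right, y down, z forward; pixel columns grow to the right and rows downward; lengths in m; the calibration is good to about 2 mm. A picture is of the moment at which its call begins.
- manip.hand_in(): hands the job in, once; it reports no verdict.
The state is a dict: "time": time; "joints": joint angles; "qvel": joint speeds; "tau": joint torques, N m; "position": TCP position; "eef_rot": TCP orientation; "contact_force": force on the tool from outside, world axes, zero at the start; "torque": the same for the moment, N m; "width": finger opening in m.
Only numpy, scipy, OpenCV 4.12 (cv2) and the standard library are available. Lean on these libraries where they do the work, as an engineer would, in place of code of your own. Each camera call takes 0.05 s, during which the arm holds its last target.

### The job

Turn the round sample carousel by pushing the blue knobs on its rim with the fingers until the sample cup with the yellow lid stands at the front, in line with the red pointer on the white reader block. Then press the green button on the carousel's stand all the way down and let it go; do not press it before the yellow-lidded cup is in place. Do not touch, lift or tip any of the cups, and leave the other things on the worktop where they are.

Things in the scene. Friction and masses are not known exactly. Their poses are not given: they have to be found in the camera images.
- stand: Fixed stand of the carousel, grey, about 20 mm high under the turntable. Origin: on the turntable's axis, at the worktop. x points from the reader block through the axis to the back; the front, where the reader and pointer are, is the stand's -x; z up. A white reader block (38 x 64 mm, 30 mm high) stands 163 to 201 mm in front of the axis. The stand's position and yaw change.
- pointer (a point): Tip of the red arrow on top of the reader block, 168 mm in front of the axis (stand -x), 32 mm above the worktop. The cup is in place when it stands on the line from the axis to this tip.
- platter_center (a point): Centre of the turntable's upper face, on its vertical axis, 30 mm above the worktop. The turntable is a grey disc 294 mm across and 12 mm thick, which turns freely either way (several turns), moves at a light push of about 1 N at its rim and stays where it is left. On it are four pockets (black collars 61 mm across outside, 10 mm high, centres 68 mm from the axis, 90 degrees apart), one container in each.
- platter (a joint): Turn of the turntable in rad, 0 at the start, growing counter-clockwise seen from above.
- lug_1 (a point): Centre of the top of one of four alike blue knobs that stand upright on the turntable's rim: 16 mm across, 45 mm high (from 30 to 75 mm above the worktop), 135 mm from the axis, 90 degrees apart and each midway between two pockets. They are there to be pushed sideways, along the rim.
- lug_2 (a point): Centre of the top of one of four alike blue knobs that stand upright on the turntable's rim: 16 mm across, 45 mm high (from 30 to 75 mm above the worktop), 135 mm from the axis, 90 degrees apart and each midway between two pockets. They are there to be pushed sideways, along the rim.
- lug_3 (a point): Centre of the top of one of four alike blue knobs that stand upright on the turntable's rim: 16 mm across, 45 mm high (from 30 to 75 mm above the worktop), 135 mm from the axis, 90 degrees apart and each midway between two pockets. They are there to be pushed sideways, along the rim.
- lug_4 (a point): Centre of the top of one of four alike blue knobs that stand upright on the turntable's rim: 16 mm across, 45 mm high (from 30 to 75 mm above the worktop), 135 mm from the axis, 90 degrees apart and each midway between two pockets. They are there to be pushed sideways, along the rim.
- read_button (a joint): How far the green button is pressed, in m: 0 up, 0.006 fully down. A spring returns it; fully down takes about 4 N.
- read_button_top (a point): Centre of the top of the green button, 28 mm across, pressed straight down; on an arm of the stand 190 mm from the axis, to the right of the reader.
- yellow_cup: Sample cup with a yellow lid, upright in a pocket of the turntable, one of four containers in an order that changes. Body about 52 mm across, lid 59 mm across, 66 mm tall. Origin: centre of its underside; z up its axis. Loose, about 50 g.
- white_cup: Sample cup with a white lid, upright in a pocket of the turntable, one of four containers in an order that changes. Body about 52 mm across, lid 59 mm across, 66 mm tall. Origin: centre of its underside; z up its axis. Loose, about 50 g.
- red_cup: Sample cup with a red lid, upright in a pocket of the turntable, one of four containers in an order that changes. Body about 44 mm across, lid 51 mm across, 56 mm tall. Origin: centre of its underside; z up its axis. Loose, about 50 g.
- small_pot: Small sample pot with a white lid, upright in a pocket of the turntable, one of four containers in an order that changes. Body about 38 mm across, lid 45 mm across, 48 mm tall. Origin: centre of its underside; z up its axis. Loose, about 50 g.
- wipes: Carton of wipes, 70 x 105 x 105 mm, a bystander on the worktop. Origin: centre of its underside.
- rack: Empty blue tube rack, 48 x 125 x 55 mm, a bystander. Origin: centre of its underside.
- bench_timer: White bench timer with three buttons, 58 x 62 x 18 mm, a bystander. Origin: centre of its underside.
- stain_bottle: Brown stain bottle with a black cap, 48 mm across, 104 mm tall, a bystander. Origin: centre of its underside.

How it is judged:
On the way, in this order (a step that is already met when the one before it is completed fails the run):
1. the yellow-lidded cup stands at the front, in line with the pointer (x of yellow_cup in the frame of stand below -0.05 m and y of yellow_cup in the frame of stand between -0.012 and 0.012 m and velocity of joint platter between -0.05 and 0.05 rad/s), for 0.2 s.
2. the green button is pressed down with the cup in place (x of yellow_cup in the frame of stand below -0.05 m and y of yellow_cup in the frame of stand between -0.012 and 0.012 m and value of joint read_button above 0.0045 m), for 0.05 s.
At the end, for the whole second after the job is handed in: The yellow-lidded cup stands at the front of the carousel, within 12 mm to either side of the line from the axis to the pointer (about 10 degrees); the turntable is at rest; the green button has been pressed with the cup in place and is up again; all four containers stand upright in their pockets (all of step 1 and value of joint read_button below 0.002 m and angle between each of yellow_cup, white_cup, red_cup, small_pot's own z axis and vertical below 0.2 rad and z of yellow_cup in the frame of stand between 0.024 and 0.04 m and z of white_cup in the frame of stand between 0.024 and 0.04 m and z of red_cup in the frame of stand between 0.024 and 0.04 m and z of small_pot in the frame of stand between 0.024 and 0.04 m); the robot touches nothing.
It fails at once if the button is pressed while the yellow-lidded cup is not in place (not (x of yellow_cup in the frame of stand below -0.05 m and y of yellow_cup in the frame of stand between -0.012 and 0.012 m) and value of joint read_button above 0.003 m).
It fails at once if the robot touches a cup (contact force between any of the fingers, the arm and yellow_cup above 0.5 N or contact force between any of the fingers, the arm and white_cup above 0.5 N or contact force between any of the fingers, the arm and red_cup above 0.5 N or contact force between any of the fingers, the arm and small_pot above 0.5 N).
It fails at once if a cup is lifted or tipped (angle between any of yellow_cup, white_cup, red_cup, small_pot's own z axis and vertical above 0.35 rad or z of any of yellow_cup, white_cup, red_cup, small_pot in the frame of stand above 0.045 m).
It fails at once if a bystander is moved (distance of any of wipes, rack, bench_timer, stain_bottle from where it was at the start of the episode above 0.02 m).
It also fails if it takes over 72 s, if anything falls off the work surface, if the arm or the gripper's body presses on something with over 40 N, if the wrist force passes 120 N, or if a joint passes its speed limit or range.

## Working session

There is one attempt and no reset: what is moved stays moved. The work goes in short steps, Python scripts to look and compute and a tool call to move; the robot and the scene stay as the last step left them, time stands still between calls to the robot, and variables do not carry over. Pictures are saved under pics/ and viewed, and the job is handed in when it is done.

Besides the shell and the picture viewer there is one more tool, called after "Emit:" by a JSON object that holds its "method" and its "body". play_rows: Moves the arm, as the interface text tells. Its arguments: {"type":"object","properties":{"deltas":{"type":"array"},"squeeze":{"type":"number"}},"required":["deltas"]}

```bash
mkdir -p pics; ls; cat > h.py <<'E'
from cell import manip
import numpy as np, cv2
def snap(n,f=None):
    s=manip.snapshot(n)
    if f: cv2.imwrite('pics/'+f,s['image'][:,:,::-1])
    return s
def world(s,uv,z):
    R=cv2.Rodrigues(np.array(s['rvec'],float))[0];t=np.array(s['tvec'],float).ravel();K=np.array(s['intrinsics'])
    d=R.T@np.linalg.inv(K)@np.array([uv[0],uv[1],1.]);c=-R.T@t
    return c+d*(z-c[2])/d[2]
def proj(s,p):
    return cv2.projectPoints(np.array(p,float).reshape(-1,3),np.array(s['rvec'],float),np.array(s['tvec'],float),np.array(s['intrinsics'],float),None)[0].reshape(-1,2)
E
python3 - <<'E'
from h import *
print(manip.get_state())
for n in('top','side','wrist'):
    s=snap(n,n+'0.png'); R=cv2.Rodrigues(np.array(s['rvec'],float))[0]; print(n,-R.T@np.array(s['tvec']).ravel(),R[2])
E
```

```text
pics
{'time': 0.0, 'joints': array([ 9.98471832e-01,  5.28463883e-01,  1.43388729e+00,  1.81906468e-05,
        1.18139969e+00, -1.78495975e-01]), 'qvel': array([-2.07894886e-03, -3.56790027e-04, -7.75379653e-05, -4.65366294e-04,
       -4.85754738e-04, -7.39433368e-04]), 'tau': array([-2.11305269e-03, -4.42354453e+01, -1.78022075e+01, -1.65371648e-04,
        8.48706550e-03, -5.35914140e-06]), 'position': array([0.23940588, 0.57656453, 0.2303398 ]), 'eef_rot': array([-1.55063328,  0.30967807, -0.3084034 ]), 'contact_force': array([-0.71220536, -0.5876708 ,  0.24648195]), 'torque': array([-0.02916462, -0.0154636 , -0.02273949]), 'width': 0.08577158668182082}
top [ 0.40214452 -0.12252187  1.50447396] [ 0.10666684  0.00941292 -0.99425026]
side [ 0.02023626 -0.92178233  0.94912675] [ 0.38779565  0.63458655 -0.6685166 ]
wrist [0.16442501 0.60742683 0.37245542] [ 0.29107302 -0.12324247 -0.94872957]
```

View pics/top0.png

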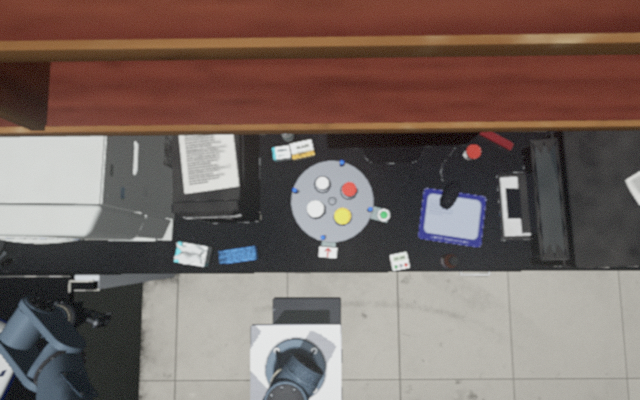

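View pics/side0.png

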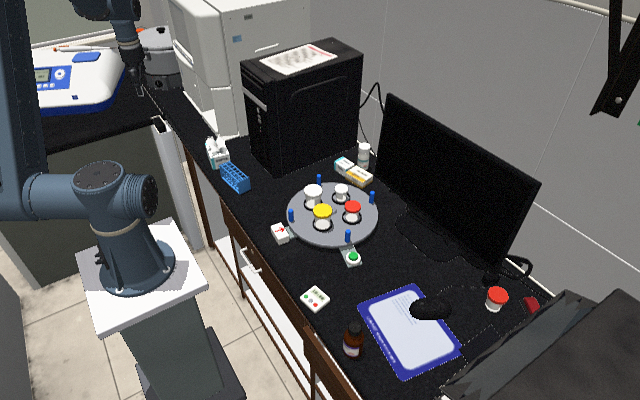

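The top view has the platter at about (332,201), the yellow lid at (343,216), the pointer at (328,252) and the button at (383,214). Knobs are at (341,163), (295,191), (323,238) and roughly (371,210). Next I'll measure them.

```bash
cat >> h.py <<'E'
def blobs(s,col,amin=3,roi=None):
    h=cv2.cvtColor(s['image'],cv2.COLOR_RGB2HSV); lo,hi={'blue':((105,150,60),(125,255,255)),'yellow':((22,130,90),(35,255,255)),'green':((50,110,70),(80,255,255)),'red':((0,130,90),(8,255,255))}[col]
    m=cv2.inRange(h,lo,hi)
    if col=='red': m|=cv2.inRange(h,(172,130,90),(180,255,255))
    if roi: 
        k=np.zeros_like(m);k[roi[1]:roi[3],roi[0]:roi[2]]=1;m*=k
    n,l,st,c=cv2.connectedComponentsWithStats(m)
    return [(c[i].round(1),st[i].tolist()) for i in range(1,n) if st[i][4]>=amin]
E
python3 - <<'E'
from h import *
T=snap('top');S=snap('side')
Z={'blue':.065,'yellow':.094,'green':.03,'red':.032}
for n,s,roi in(('top',T,(270,140,420,270)),('side',S,(260,160,390,275))):
    for c in Z:
        for b in blobs(s,c,3,roi): print(n,c,b[0],b[1],world(s,b[0],Z[c]).round(4))
for n,s,r in(('t',T,(270,130,420,280)),('s',S,(200,130,400,330))):
    im=s['image'][r[1]:r[3],r[0]:r[2],::-1]; cv2.imwrite(f'pics/{n}crop.png',cv2.resize(im,None,fx=(3 if n=='s' else 4)*1.,fy=(3 if n=='s' else 4)*1.,interpolation=cv2.INTER_CUBIC))
E
```

```text
top blue [341.7 161.7] [341, 160, 3, 5, 11] [ 0.7175 -0.1694  0.065 ]
top blue [293.7 189.7] [292, 189, 4, 3, 7] [ 6.199e-01 -6.000e-04  6.500e-02]
top blue [369.7 208.7] [369, 208, 2, 2, 3] [ 0.5507 -0.2644  0.065 ]
top yellow [303.  154.7] [302, 154, 3, 2, 3] [ 0.7372 -0.0353  0.094 ]
top green [383.5 214.3] [382, 213, 4, 4, 14] [ 0.5339 -0.3163  0.03  ]
top red [349. 189.] [343, 183, 14, 13, 131] [ 0.6254 -0.1953  0.032 ]
side blue [318.2 179.1] [316, 174, 5, 12, 51] [ 0.6125 -0.0104  0.065 ]
side blue [371.5 196.6] [369, 191, 6, 13, 59] [ 0.7073 -0.176   0.065 ]
side blue [290.4 214.8] [288, 209, 6, 13, 53] [ 0.4481 -0.1091  0.065 ]
side blue [347.1 235.5] [345, 229, 6, 14, 62] [ 0.5429 -0.2716  0.065 ]
side yellow [355.6 176.6] [347, 171, 18, 11, 36] [ 0.7024 -0.0952  0.094 ]
side yellow [322.1 210.5] [313, 203, 19, 16, 233] [ 0.5227 -0.1706  0.094 ]
side green [353.  255.7] [349, 252, 9, 9, 62] [ 0.5316 -0.319   0.03  ]
side red [352.2 206.1] [345, 200, 16, 13, 176] [ 0.652  -0.1511  0.032 ]
side red [282.  229.2] [281, 228, 3, 4, 8] [ 0.411  -0.1196  0.032 ]
```

```bash
ls pics
```

```text
scrop.png
side0.png
tcrop.png
top0.png
wrist0.png
```

View pics/tcrop.png

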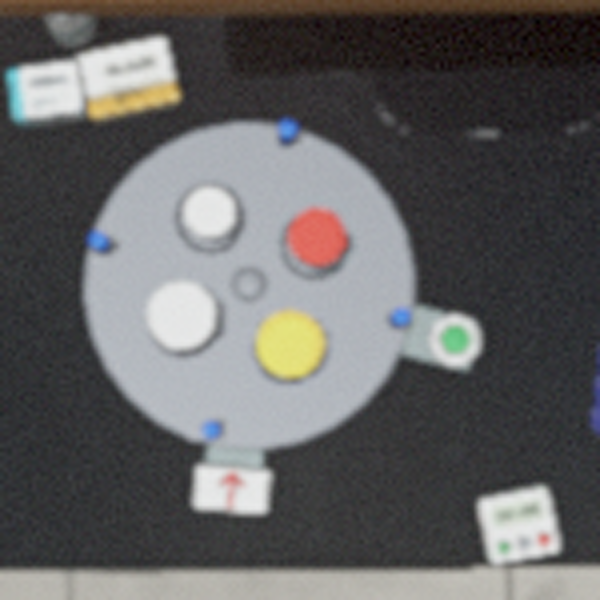

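View pics/scrop.png

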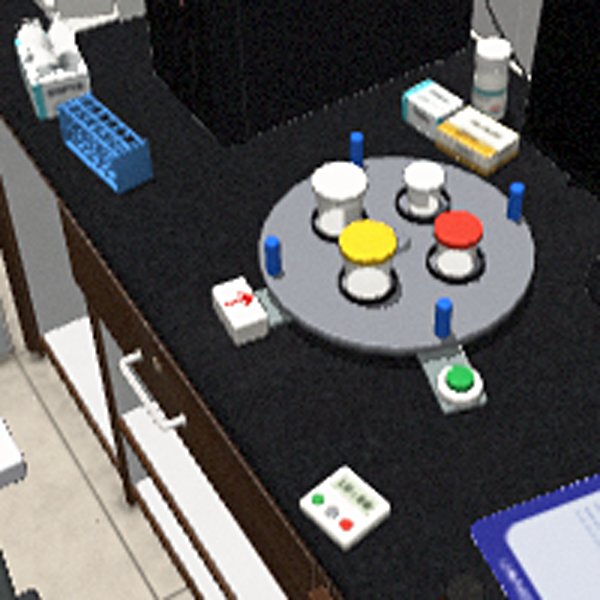

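```bash
python3 - <<'E'
from h import *
T=snap('top');S=snap('side')
P=np.array([world(S,b[0],.0525)[:2] for b in blobs(S,'blue',20,(260,160,390,275))]);c=P.mean(0);print('lugs',P.round(4),'c',c,np.linalg.norm(P-c,axis=1),np.degrees(np.arctan2(*(P-c).T[::-1])))
print('greens',[world(S,b[0],.034)[:2] for b in blobs(S,'green',20,(260,160,390,275))],[world(T,b[0],.034)[:2] for b in blobs(T,'green',8,(370,200,400,225))])
print('yellow side',[world(S,b[0],.094)[:2] for b in blobs(S,'yellow',200)])
h=cv2.cvtColor(T['image'],cv2.COLOR_RGB2HSV)
print(h[216,343],h[250,328], h[201,320])
m=cv2.inRange(h,(18,60,90),(38,255,255));m[:205]=0;m[230:]=0;m[:,:330]=0;m[:,360:]=0
M=cv2.moments(m,True);print('yellow top',M['m00'],world(T,(M['m10']/M['m00'],M['m01']/M['m00']),.096))
# platter ellipse in top
g=cv2.inRange(h,(0,0,90),(180,80,255));
n,l,st,cc=cv2.connectedComponentsWithStats(g);i=l[201,320];print(st[i])
m=(l==i).astype(np.uint8);m=cv2.morphologyEx(m,cv2.MORPH_OPEN,np.ones((25,25),np.uint8));ct=max(cv2.findContours(m,0,1)[0],key=cv2.contourArea);hu=cv2.convexHull(ct);e=cv2.fitEllipse(hu);print(e,world(T,e[0],.03))
w=np.array([world(T,p[0],.03)[:2] for p in hu]);print('fit',cv2.minEnclosingCircle(w.astype(np.float32)))
# red arrow in side
for s,roi in((S,(270,215,295,245)),(T,(315,242,340,262))):
    hh=cv2.cvtColor(s['image'],cv2.COLOR_RGB2HSV);r=(cv2.inRange(hh,(0,90,60),(10,255,255))|cv2.inRange(hh,(168,90,60),(180,255,255)))
    ys,xs=np.nonzero(r[roi[1]:roi[3],roi[0]:roi[2]]);xs+=roi[0];ys+=roi[1]
    W=np.array([world(s,(x,y),.031)[:2] for x,y in zip(xs,ys)]);print('arrow',len(W),W.mean(0),W[np.argmax(W[:,0])])
E
```

```text
lugs [[ 0.6215  0.0027]
 [ 0.7173 -0.1651]
 [ 0.4546 -0.0963]
 [ 0.5506 -0.2626]] c [ 0.58598616 -0.13030423] [0.13768947 0.13585824 0.1357376  0.13693953] [  75.06869788  -14.83533274  165.48133457 -104.98317029]
greens [array([ 0.5291814, -0.3214518])] [array([ 0.53386884, -0.3157646 ])]
yellow side [array([ 0.5227204 , -0.17112702])]
[ 29 116 228] [  0  76 207] [110   8 195]
yellow top 237.0 [ 0.52413909 -0.16738244  0.096     ]
[ 290  160  101   99 5551]
((319.8783264160156, 197.96682739257812), (52.630126953125, 81.24812316894531), 10.013694763183594) [ 0.59443926 -0.09110052  0.03      ]
fit ((0.5916972160339355, -0.10270383208990097), 0.138103187084198)
arrow 16 [ 0.40602352 -0.11742459] [ 0.41644304 -0.115925  ]
arrow 2 [ 0.41311943 -0.11664775] [ 0.41313424 -0.11488951]
```

```bash
python3 - <<'E'
from h import *
c=np.array([.586,-.1303])
for n,roi in(('side',(268,215,296,250)),('top',(312,240,345,262))):
    s=snap(n);h=cv2.cvtColor(s['image'],cv2.COLOR_RGB2HSV)
    # depth-based plane: points with height ~.03 within box
    d=s['depth'];K=np.array(s['intrinsics']);R=cv2.Rodrigues(np.array(s['rvec'],float))[0];t=np.array(s['tvec']).ravel()
    v,u=np.mgrid[roi[1]:roi[3],roi[0]:roi[2]];dd=d[v,u];p=np.stack([(u-K[0,2])/K[0,0]*dd,(v-K[1,2])/K[1,1]*dd,dd],-1);w=(p-t)@R
    lum=s['image'][v,u].astype(int);
    m=(lum[...,0]>185)&(abs(w[...,2]-.03)<.012)
    # remove isolated
    mm=cv2.morphologyEx(m.astype(np.uint8),cv2.MORPH_CLOSE,np.ones((5,5),np.uint8))
    n_,l,st,cc=cv2.connectedComponentsWithStats(mm);i=1+np.argmax(st[1:,4]);ys,xs=np.nonzero(l==i)
    W=np.array([world(s,(x+roi[0],y+roi[1]),.03)[:2] for x,y in zip(xs,ys)]).astype(np.float32)
    r=cv2.minAreaRect(W);print(n,len(W),np.median(w[m][:,2]),'mean',W.mean(0),r,'dir',np.degrees(np.arctan2(*(W.mean(0)-c)[::-1])),np.linalg.norm(W.mean(0)-c))
E
```

```text
side 187 0.03000952082898132 mean [ 0.4016391  -0.11858102] ((0.4016815423965454, -0.11779579520225525), (0.06402444839477539, 0.03711365908384323), 85.13947296142578) dir 176.36286225012066 0.1847329816853049
top 184 0.029179119106019953 mean [ 0.4035525  -0.11628636] ((0.4035643935203552, -0.11616767942905426), (0.06160704419016838, 0.03630174323916435), 84.77020263671875) dir 175.6077828802259 0.18298489417567487
```

```bash
cat >> h.py <<'E'
def rel(p):
    s=manip.get_state();R=cv2.Rodrigues(np.array(s['eef_rot'],float))[0]
    return (R.T@(np.array(p)-s['position'])).round(4)
E
python3 - <<'E'
from h import *
R=cv2.Rodrigues(np.array(manip.get_state()['eef_rot'],float))[0];print(R.round(3))
print(rel((.40,.3,.231)),rel((.449,-.129,.231)))
E
```

```text
[[ 0.923 -0.     0.384]
 [-0.384 -0.     0.923]
 [-0.    -1.    -0.   ]]
[ 2.543e-01  2.000e-04 -1.944e-01] [ 4.642e-01  3.000e-04 -5.718e-01]
```

Emit:
{"method": "play_rows", "body": {"deltas": [[[0,0,0,0.042,0,-0.032,0],[0,0,0,0.085,0,-0.065,0],[0,0,0,0.127,0,-0.097,0],[0,0,0,0.17,0,-0.13,0],[0,0,0,0.212,0,-0.162,0],[0,0,0,0.254,0,-0.194,0],[0,0,0,0.28,0,-0.241,0],[0,0,0,0.306,0,-0.288,0],[0,0,0,0.332,0,-0.335,0],[0,0,0,0.358,0,-0.382,0]]]}}

```text
time: 1.7
position: [0.4241, 0.0853, 0.2317]
eef_rot: [-1.548, 0.308, -0.31]
contact_force: [1.2, -0.1, 0.8]
width: 0.0
```

Emit:
{"method": "play_rows", "body": {"deltas": [[[0,0,0,0.026,0,-0.047,0],[0,0,0,0.053,0,-0.095,0],[0,0,0,0.08,0,-0.142,0],[0,0,0,0.106,0,-0.19,0],[0,0,0,0.106,0,-0.19,0],[0,0,0,0.106,0,-0.19,0]]]}}

```text
time: 2.45
position: [0.4483, -0.1287, 0.2312]
eef_rot: [-1.548, 0.31, -0.309]
contact_force: [0.2, -0.5, -0.2]
width: -0.0001
```

```bash
python3 - <<'E'
from h import *
s=manip.get_state();print(s['time'],s['position'],s['width'],s['contact_force'],rel((.449,-.129,.045)))
S=snap('side','s1.png');snap('wrist','w1.png');T=snap('top','t1.png')
E
```

```text
2.45 [ 0.44826544 -0.12871829  0.23116803] -0.00014897153611322916 [ 0.15372725 -0.52444685 -0.17544275] [ 1.000e-03  1.862e-01 -1.000e-04]
```

View pics/s1.png

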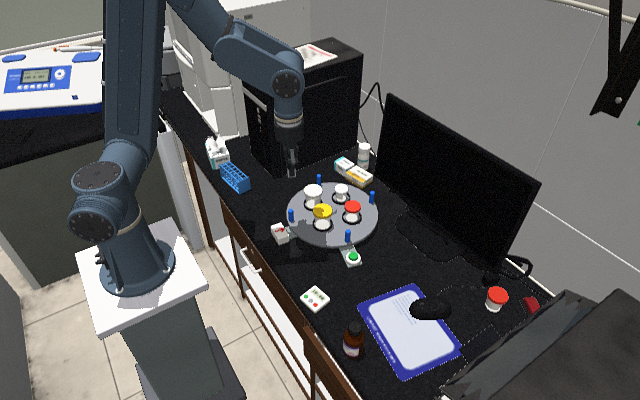

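View pics/w1.png

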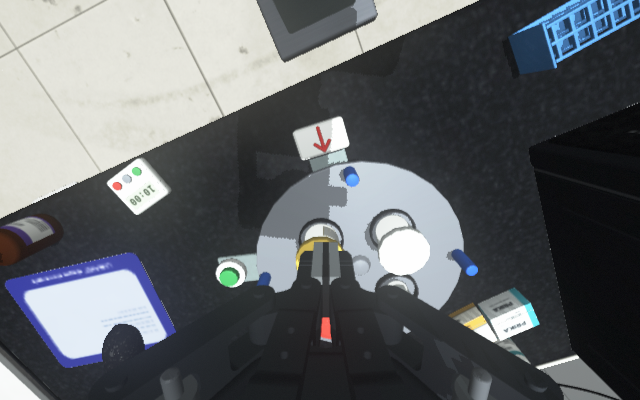

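The side view shows the gripper above the front rim and clear of the scene. The wrist view shows the pointer tip at about (323,152), a knob at (351,176) and the button at (229,277). I'll cross-check those positions from the wrist view.

```bash
python3 - <<'E'
from h import *
s=snap('wrist')
print('tip',world(s,(323,152),.032));
for b in blobs(s,'blue',60,(255,150,490,290)): print(b, world(s,b[0],.0525))
for b in blobs(s,'green',60,(210,250,250,300)): print(b, world(s,b[0],.034))
h=cv2.cvtColor(s['image'],cv2.COLOR_RGB2HSV);m=(cv2.inRange(h,(0,100,60),(10,255,255))|cv2.inRange(h,(170,100,60),(180,255,255)));m[160:]=0;m[:115]=0;m[:,:290]=0;m[:,350:]=0
ys,xs=np.nonzero(m);W=np.array([world(s,(x,y),.032)[:2] for x,y in zip(xs,ys)]);d=cv2.fitLine(W.astype(np.float32),2,0,.01,.01).ravel();print(W.mean(0),W[W[:,0].argmax()],'deg',np.degrees(np.arctan2(d[1],d[0])))
print('proj lug tops',proj(s,[(.4546,-.0963,.075),(.586,-.1303,.03),(.481,-.043,.06),(.449,-.129,.045)]))
E
```

```text
tip [ 0.41955996 -0.11959373  0.032     ]
(array([351.2, 179.5]), [345, 173, 13, 13, 115]) [ 0.45961426 -0.0997811   0.0525    ]
(array([468.9, 265.8]), [459, 251, 19, 25, 184]) [0.62863253 0.00241942 0.0525    ]
(array([263.2, 278.7]), [257, 272, 12, 13, 101]) [ 0.54277911 -0.25768941  0.0525    ]
(array([228.1, 276.1]), [219, 267, 19, 19, 267]) [ 0.52974757 -0.31099426  0.034     ]
[ 0.40677163 -0.11665385] [ 0.41890118 -0.117995  ] deg -4.3860717
proj lug tops [[354.33418352 179.24033535]
 [361.29870734 264.13386154]
 [404.08747343 179.50054868]
 [325.06601742 179.05479603]]
```

Emit:
{"method": "play_rows", "body": {"deltas": [[[0,0,0,0,0.05,0,0],[0,0,0,0,0.1,0,0],[0,0,0,0,0.14,0,0],[0,0,0,0,0.17,0,0],[0,0,0,0,0.185,0,0],[0,0,0,0,0.185,0,0]]]}}

```text
time: 3.4
position: [0.4483, -0.1279, 0.0455]
eef_rot: [-1.548, 0.31, -0.306]
contact_force: [0.0, 0.1, -0.3]
width: 0.0001
```

```bash
python3 - <<'E'
from h import *
s=manip.get_state();print(s['time'],s['position'],s['contact_force'])
c=np.array([.587,-.130])
for a in (179.5,172,166,160,155,150,146,143,140,138): print(a,rel((*(c+.137*np.array([np.cos(np.radians(a)),np.sin(np.radians(a))])),.046)))
snap('wrist','w2.png')
E
```

```text
3.4 [ 0.44826784 -0.12786325  0.04547213] [ 0.04936005  0.09564262 -0.32093151]
179.5 [ 0.002  -0.0005 -0.0002]
172 [-0.0036 -0.0005  0.0168]
166 [-0.0065 -0.0005  0.0309]
160 [-0.0079 -0.0005  0.0451]
155 [-0.0078 -0.0005  0.0571]
150 [-0.0068 -0.0005  0.069 ]
146 [-0.0052 -0.0005  0.0784]
143 [-0.0036 -0.0005  0.0854]
140 [-0.0016 -0.0005  0.0923]
138 [-0.0001 -0.0005  0.0968]
```

View pics/w2.png

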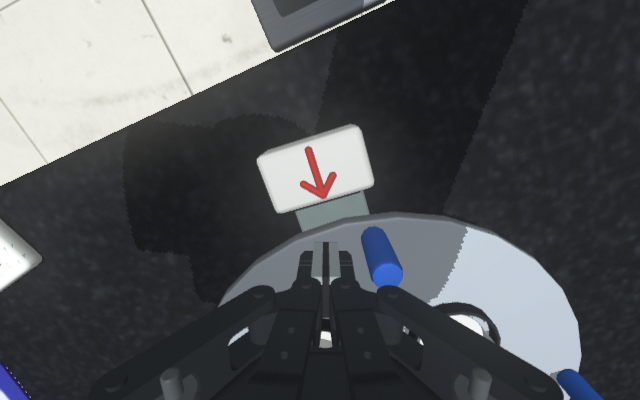

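The wrist view has the shut fingertips at about (328,250), beside the knob at (372–400,232–272). Pushing now.

Emit:
{"method": "play_rows", "body": {"deltas": [[[0,0,0,-0.002,0,0.01,0],[0,0,0,-0.004,0,0.019,0],[0,0,0,-0.006,0,0.028,0],[0,0,0,-0.007,0,0.037,0],[0,0,0,-0.008,0,0.046,0],[0,0,0,-0.008,0,0.054,0],[0,0,0,-0.007,0,0.06,0],[0,0,0,-0.007,0,0.065,0],[0,0,0,-0.007,0,0.069,0],[0,0,0,-0.007,0,0.069,0]]]}}

```text
time: 4.7
position: [0.4687, -0.0624, 0.0463]
eef_rot: [-1.548, 0.309, -0.308]
contact_force: [0.5, -0.3, -0.5]
width: -0.0001
```

```bash
cat >> h.py <<'E'
def ang(n='side'):
    S=snap(n);P=np.array([world(S,b[0],.0525)[:2] for b in blobs(S,'blue',30,(260,160,390,275))]);c=np.array([.586,-.1303])
    print('lug angles',[(a.round(1),len(P)) for a in np.degrees(np.arctan2(*(P-c).T[::-1]))],'rad',np.linalg.norm(P-c,axis=1).round(3))
    for b in blobs(S,'yellow',100): 
        w=world(S,b[0],.094)[:2]-c; print('yellow',b,np.degrees(np.arctan2(w[1],w[0]))%360,np.linalg.norm(w))
    return S
E
python3 - <<'E'
from h import *
s=manip.get_state();print(s['time'],s['position'],s['contact_force'])
S=ang();cv2.imwrite('pics/s3.png',S['image'][:,:,::-1]);snap('wrist','w3.png')
c=np.array([.587,-.130])
for a in (150,146,143,140,138,135): print(a,rel((*(c+.137*np.array([np.cos(np.radians(a)),np.sin(np.radians(a))])),.046)))
E
```

```text
4.7 [ 0.46867221 -0.06238836  0.04626882] [ 0.46093627 -0.32542785 -0.4553187 ]
lug angles [(np.float64(48.8), 3), (np.float64(-41.3), 3), (np.float64(-131.1), 3)] rad [0.135 0.136 0.137]
yellow (array([314.2, 206. ]), [305, 199, 19, 15, 230]) 188.6655552105354 0.07333910078605928
150 [-0.0005  0.0002  0.0009]
146 [0.001  0.0002 0.0104]
143 [0.0026 0.0002 0.0174]
140 [0.0046 0.0002 0.0243]
138 [0.0061 0.0002 0.0288]
135 [0.0087 0.0002 0.0355]
```

View pics/s3.png

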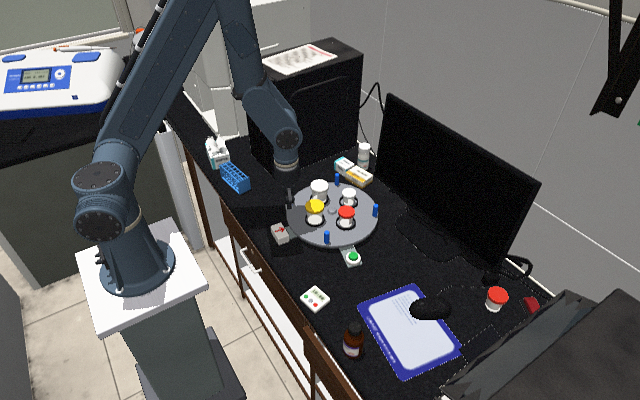

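View pics/w3.png

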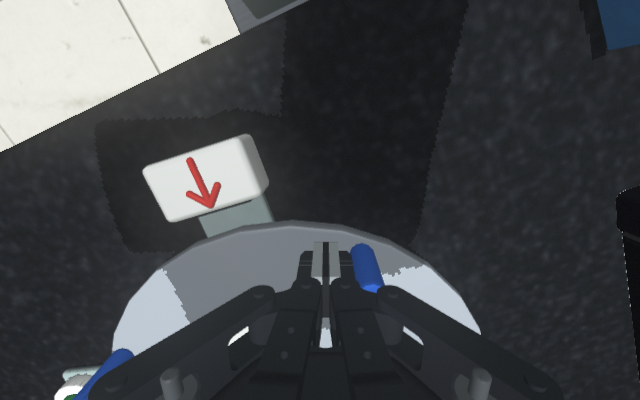

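The side view shows the yellow cup approaching the front and three knobs in sight. About 8–9° remains.

Emit:
{"method": "play_rows", "body": {"deltas": [[[0,0,0,0,0,0.005,0],[0,0,0,0.001,0,0.01,0],[0,0,0,0.002,0,0.014,0],[0,0,0,0.003,0,0.018,0],[0,0,0,0.004,0,0.02,0],[0,0,0,0.004,0,0.022,0],[0,0,0,0.004,0,0.022,0]]]}}

```text
time: 5.68
position: [0.4809, -0.0437, 0.0463]
eef_rot: [-1.549, 0.309, -0.309]
contact_force: [0.4, -0.5, 0.3]
width: 0.0
```

```bash
python3 - <<'E'
from h import *
s=manip.get_state();print(s['time'],s['position'],s['contact_force'])
S=ang()
T=snap('top','t4.png')
cv2.imwrite('pics/t4c.png',cv2.resize(T['image'][130:280,270:420,::-1],None,fx=4,fy=4,interpolation=2))
E
```

```text
5.675 [ 0.48091725 -0.0437207   0.04629355] [ 0.44658477 -0.50468103  0.29964743]
lug angles [(np.float64(39.4), 3), (np.float64(-51.1), 3), (np.float64(-140.0), 3)] rad [0.135 0.136 0.137]
yellow (array([312.5, 204. ]), [303, 197, 20, 15, 221]) 180.61393976671934 0.07205972331223863
```

View pics/t4c.png

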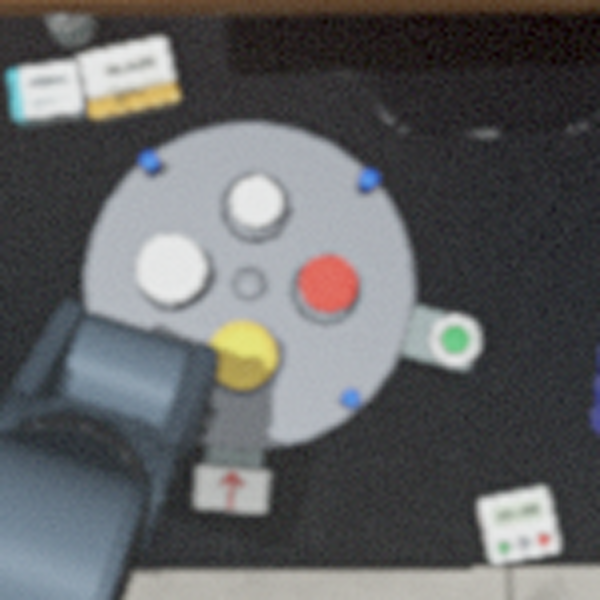

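The top view has the yellow lid at (244,356), on the line from the hub (250,283) to the arrow tip (233,473). I'll back off and go up.

Emit:
{"method": "play_rows", "body": {"deltas": [[[0,0,0,-0.001,0,-0.008,0],[0,0,0,-0.003,0,-0.02,0],[0,0,0,-0.003,0,-0.02,0],[0,0,0,-0.003,-0.05,-0.02,0],[0,0,0,-0.003,-0.1,-0.02,0],[0,0,0,-0.003,-0.15,-0.02,0],[0,0,0,-0.003,-0.15,-0.02,0],[0,0,0,-0.003,-0.15,-0.02,0]]]}}

```text
time: 6.78
position: [0.4698, -0.0611, 0.1959]
eef_rot: [-1.548, 0.31, -0.309]
contact_force: [0.5, 0.6, -0.8]
width: -0.0001
```

```bash
python3 - <<'E'
from h import *
s=manip.get_state();print(s['time'],s['position'],s['contact_force'])
S=ang()
for n in('side','top'):
    s=snap(n);d=s['depth'];K=np.array(s['intrinsics']);R=cv2.Rodrigues(np.array(s['rvec'],float))[0];t=np.array(s['tvec']).ravel()
    h=cv2.cvtColor(s['image'],cv2.COLOR_RGB2HSV);m=cv2.inRange(h,(50,90,70),(80,255,255));roi=(340,245,365,270) if n=='side' else (375,205,392,225)
    k=np.zeros_like(m);k[roi[1]:roi[3],roi[0]:roi[2]]=1;v,u=np.nonzero(m*k);dd=d[v,u]
    w=(np.stack([(u-K[0,2])/K[0,0]*dd,(v-K[1,2])/K[1,1]*dd,dd],-1)-t)@R;print(n,len(w),np.median(w,0),np.percentile(w[:,2],[10,50,90]),w.min(0),w.max(0))
print(rel((.531,-.316,.196)))
W=snap('wrist','w5.png')
for b in blobs(W,'green',60): print(b,world(W,b[0],.037))
E
```

```text
6.775 [ 0.46978238 -0.06106662  0.19592909] [ 0.49573899  0.64710908 -0.81255333]
lug angles [(np.float64(39.4), 4), (np.float64(129.6), 4), (np.float64(-50.9), 4), (np.float64(-140.0), 4)] rad [0.135 0.136 0.136 0.137]
yellow (array([312.5, 204.1]), [304, 197, 19, 15, 218]) 180.91139279511088 0.07230349477066207
side 64 [ 0.53059544 -0.31882538  0.02986934] [0.02373831 0.02986934 0.03267057] [ 0.02023626 -0.92178233  0.02001317] [ 0.54442964 -0.30395048  0.94912675]
top 21 [ 0.53467405 -0.31470124  0.03056132] [0.02470751 0.03056132 0.03385282] [ 0.52769622 -0.3255129   0.02098708] [ 0.54188297 -0.30697174  0.03863219]
[ 0.1549 -0.0018 -0.2119]
(array([167.8, 296.8]), [157, 287, 23, 21, 343]) [ 0.52902646 -0.30573073  0.037     ]
```

View pics/w5.png

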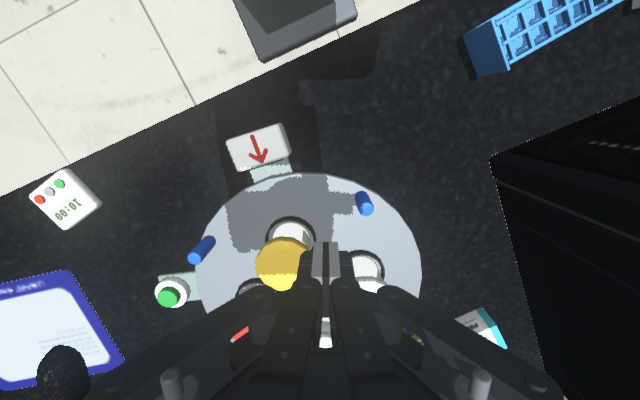

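Emit:
{"method": "play_rows", "body": {"deltas": [[[0,0,0,0.031,0,-0.042,0],[0,0,0,0.062,0,-0.085,0],[0,0,0,0.093,0,-0.127,0],[0,0,0,0.124,0,-0.17,0],[0,0,0,0.155,0,-0.211,0],[0,0,0,0.155,0,-0.211,0],[0,0,0,0.155,0.05,-0.211,0],[0,0,0,0.155,0.1,-0.211,0],[0,0,0,0.155,0.14,-0.211,0],[0,0,0,0.155,0.14,-0.211,0]]]}}

```text
time: 8.22
position: [0.5296, -0.3121, 0.0522]
eef_rot: [-1.543, 0.316, -0.301]
contact_force: [-0.1, 0.5, 0.3]
width: 0.0003
```

```bash
python3 - <<'E'
from h import *
s=manip.get_state();print(s['time'],s['position'],s['contact_force'])
S=ang();cv2.imwrite('pics/s6.png',cv2.resize(S['image'][150:300,240:440,::-1],None,fx=4,fy=4,interpolation=2));snap('wrist','w6.png')
E
```

```text
8.225 [ 0.52959451 -0.31206143  0.05222377] [-0.11235201  0.46013046  0.34502069]
lug angles [(np.float64(129.8), 3), (np.float64(-50.7), 3), (np.float64(-140.1), 3)] rad [0.136 0.135 0.137]
yellow (array([312.5, 203.9]), [304, 197, 19, 15, 221]) 180.31431751191494 0.07181778051094187
```

View pics/s6.png

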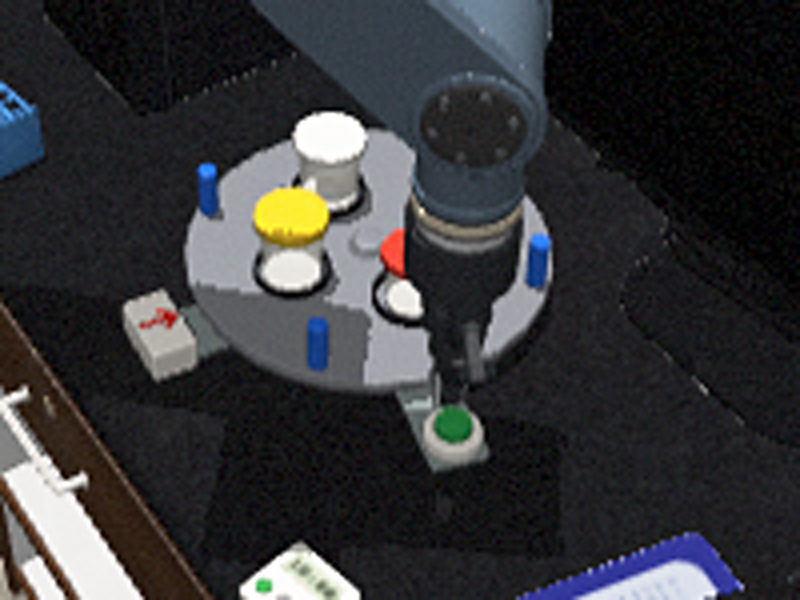

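View pics/w6.png

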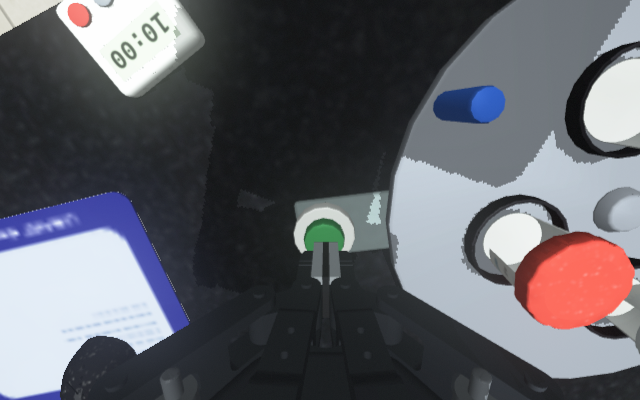

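```bash
python3 - <<'E'
from h import *
s=snap('wrist');p=manip.get_state()['position']
print(proj(s,[p,(p[0],p[1],.031)]),world(s,(325,238),.031),[b for b in blobs(s,'green',100)])
print(rel((.531,-.315,.034)))
E
```

```text
[[325.75219024 258.19342706]
 [325.70303176 237.72206649]] [ 0.53344657 -0.31614152  0.031     ] [(array([324.4, 230.9]), [305, 215, 40, 36, 921])]
[-0.0025  0.0235 -0.0003]
```

The wrist view shows the fingertips centred over the button within about 3 mm. Descending in small steps.

Emit:
{"method": "play_rows", "body": {"deltas": [[[0,0,0,0,0.008,0,0],[0,0,0,0,0.014,0,0],[0,0,0,0,0.018,0,0],[0,0,0,0,0.02,0,0],[0,0,0,0,0.022,0,0],[0,0,0,0,0.022,0,0]]]}}

```text
time: 9.12
position: [0.5326, -0.3155, 0.0342]
eef_rot: [-1.548, 0.309, -0.309]
contact_force: [-0.4, 0.2, -0.2]
width: -0.0001
```

Emit:
{"method": "play_rows", "body": {"deltas": [[[0,0,0,0,0.001,0,0],[0,0,0,0,0.002,0,0],[0,0,0,0,0.002,0,0]]]}}

```text
time: 9.5
position: [0.5326, -0.3156, 0.0323]
eef_rot: [-1.549, 0.309, -0.309]
contact_force: [0.0, 0.0, 0.2]
width: -0.0001
```

Emit:
{"method": "play_rows", "body": {"deltas": [[[0,0,0,0,0.001,0,0],[0,0,0,0,0.002,0,0],[0,0,0,0,0.003,0,0],[0,0,0,0,0.004,0,0],[0,0,0,0,0.004,0,0]]]}}

```text
time: 10.12
position: [0.5326, -0.3155, 0.0284]
eef_rot: [-1.549, 0.309, -0.309]
contact_force: [-0.3, 0.0, 0.9]
width: 0.0005
```

Emit:
{"method": "play_rows", "body": {"deltas": [[[0,0,0,0,0.001,0,0],[0,0,0,0,0.002,0,0],[0,0,0,0,0.003,0,0],[0,0,0,0,0.003,0,0]]]}}

```text
time: 10.62
position: [0.5327, -0.3156, 0.0254]
eef_rot: [-1.549, 0.309, -0.309]
contact_force: [-0.0, 0.1, 4.0]
width: 0.0001
```

Emit:
{"method": "play_rows", "body": {"deltas": [[[0,0,0,0,0.001,0,0],[0,0,0,0,0.002,0,0],[0,0,0,0,0.002,0,0],[0,0,0,0,0.002,0,0]]]}}

```text
time: 11.12
position: [0.5327, -0.3156, 0.024]
eef_rot: [-1.549, 0.309, -0.309]
contact_force: [-1.5, 0.8, 7.9]
width: -0.0003
```

Emit:
{"method": "play_rows", "body": {"deltas": [[[0,0,0,0,0.001,0,0],[0,0,0,0,0.002,0,0],[0,0,0,0,0.002,0,0]]]}}

```text
time: 11.5
position: [0.5327, -0.3156, 0.0238]
eef_rot: [-1.549, 0.308, -0.309]
contact_force: [-3.9, 3.1, 17.6]
width: -0.0001
```

The button has bottomed out: 17.6 N and no further travel. Checking that the cup is still in place before I retract.

```bash
python3 - <<'E'
from h import *
ang()
E
```

```text
lug angles [(np.float64(129.9), 3), (np.float64(-50.9), 3), (np.float64(-140.1), 3)] rad [0.135 0.136 0.137]
yellow (array([312.4, 203.9]), [303, 197, 20, 15, 223]) 180.18357050118982 0.07207171205785576
```

Emit:
{"method": "play_rows", "body": {"deltas": [[[0,0,0,0,-0.005,0,0],[0,0,0,0,-0.015,0,0],[0,0,0,0,-0.05,0,0],[0,0,0,0,-0.1,0,0],[0,0,0,0,-0.15,0,0],[0,0,0,0,-0.2,0,0],[0,0,0,0,-0.2,0,0],[0,0,0,0,-0.2,0,0]]]}}

```text
time: 12.55
position: [0.5321, -0.3151, 0.2207]
eef_rot: [-1.548, 0.31, -0.308]
contact_force: [-0.1, 0.4, 0.7]
width: 0.0004
```

```bash
python3 - <<'E'
from h import *
s=manip.get_state();print(s['time'],s['position'],s['contact_force'])
S=ang();cv2.imwrite('pics/s7.png',cv2.resize(S['image'][150:300,240:440,::-1],None,fx=4,fy=4,interpolation=2));T=snap('top')
cv2.imwrite('pics/t7c.png',cv2.resize(T['image'][130:280,270:420,::-1],None,fx=4,fy=4,interpolation=2))
E
```

```text
12.55 [ 0.53212563 -0.31510181  0.22065644] [-0.06604559  0.36577767  0.65825038]
lug angles [(np.float64(39.4), 4), (np.float64(129.8), 4), (np.float64(-50.9), 4), (np.float64(-140.0), 4)] rad [0.135 0.136 0.136 0.137]
yellow (array([312.5, 203.9]), [304, 197, 19, 15, 222]) 180.31431751191494 0.07181778051094187
```

View pics/s7.png

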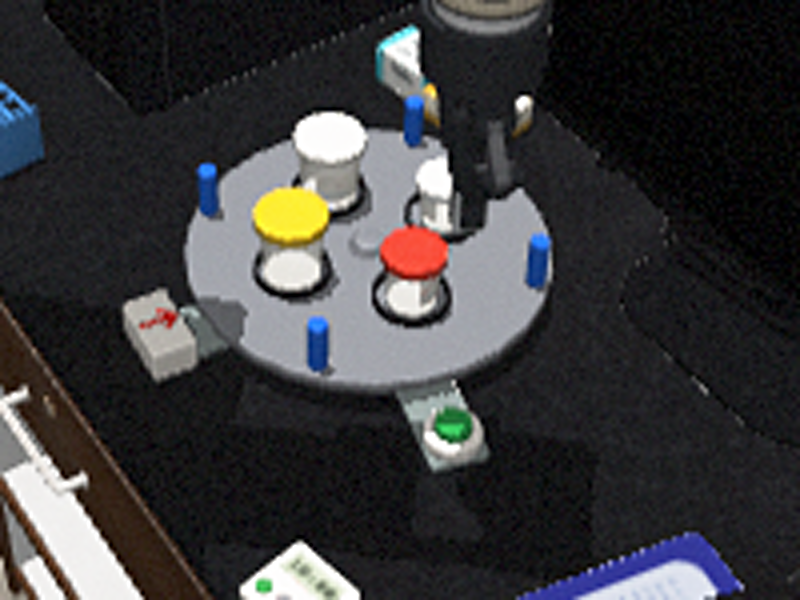

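View pics/t7c.png

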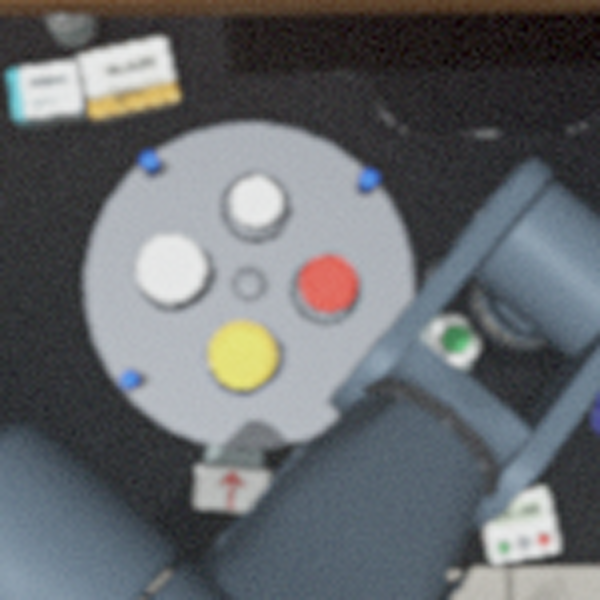

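The yellow lid at (244,356) in the top view is on the hub–pointer line. All four cups are upright, the button is up at (453,425) in the side crop, and the arm is clear. Handing in.

```bash
python3 -c "
from h import *
print(manip.hand_in())"
```

```text
the job is handed in; nothing more can be done
None
```

I turned the carousel about 36° clockwise by pushing one blue knob with the shut fingers, which put the yellow-lidded cup at the front. Then I pressed the green button until it bottomed out and let it go. The job was handed in at about 12.6 s, and no verdict was reported.

- **Cup position:** The final knob angles put the yellow cup's pocket at about 174.6°, against a pointer direction of about 175.6°. That is roughly 1 mm to the side, within the 12 mm allowed. In the top view the yellow lid lies on the line from the hub to the pointer.
- **Button:** It stopped moving at 17.6 N, well above the 4 N needed, and looked up again in the side view. I did not measure its height after release.
- **Cups and bystanders:** All four cups stand upright. No bystander in the closing pictures looked moved. The arm is clear, at 0.22 m height with no contact force.
- **Disagreement between checks:** The side camera's direct fix on the yellow lid read about 180°, some 5° (6 mm) off the knob-based figure. I put this down to the lid's side being counted in the colour mask, and relied on the knobs and the top view. Even taken at face value, it is within tolerance.

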